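# Change the pad under the bonding press

## Robot

A 6-joint arm with a two-finger parallel gripper is mounted at the origin on a cart in front of the work surface, level with it; the furniture and walls round the work are solid. World frame = base frame: x ahead of the robot, y to its left, z up, the work surface at z = 0. Lengths are in m, angles in rad, forces in N, time in s.
With the tool pointing down it reaches from about 0.35 to 0.85 m from the base axis. Payload 8.1 kg.
Tool frame: the origin (TCP) lies at the very end of the fingers, on their centre line; the grasp point (between the pads) lies 19 mm behind it (grip_point_offset is the distance from the TCP to the grasp point, in m); z points along the fingers, y is the line along which they close (so a half turn about z gives the same grasp; the last joint's range is limited). The gripper opens to 85 mm and grips with 20 to 120 N. Pads are 22 mm wide; open, the fingers measure 114 mm over their backs; the gripper's body (76 mm by 85 mm) begins 54 mm behind the grasp point. The pads swing forward as they close: fully open they stand 13 mm farther back than shut.
Start: joints at [-1.319, 0.13, 1.488, -0, 1.523, -0.085], TCP at [0.198, -0.566, 0.231] pointing down, gripper open.
Joint ranges: [-2.96, 2.96], [-0.89, 2.26], [0.02, 2.5], [-1.34, 4.48], [0, 2.73], [-2.66, 2.66]. Speed limits (rad/s): [2.39, 2.39, 2.79, 3.14, 3.14, 3.14].

## Interface

Orientations are given as a rotation vector (axis times angle).
In Python, from rig import * gives the robot as it stands.
- The arm moves only by the shell command python3 -m creep 'ROWS' [OPENING] [FORCE]. ROWS is JSON, a list of rows, each a list of 6 numbers: the shift along the tool's x, y, z in cm, then the turn, a rotation vector about the tool's x, y, z in rad. A call has 1 to 12 rows; each row is the pose to reach, as a shift and turn from the pose commanded when the call began, along the tool's axes at that moment; what a row does not reach only later rows make up. A row lasts 1/10 s, in which the tool goes at most 50 mm and 8.59 degrees, less where a joint would pass 70% of its speed; a pose out of reach is approached as far as the arm can. A call with a gripper value outside its range is refused whole. OPENING is the opening, from 0 (shut) to 1 (fully open), set as the call begins (- or left out, the last holds). The fingers move at their own pace and stop on an object; FORCE is the grip in N (left out, the last holds). Time passes only in rows, so rows that repeat a pose let the fingers close. It gives the time, the measured TCP pose, the force, the opening and the grip force at its end, in the units of the state.
- get_obs(): the state, without advancing time (a new reading comes with each control period).
- read_camera(name): name is "scene" or "top" or "wrist"; returns a dict with "frame" (400x640x3 uint8, blue, green, red), "K" (3x3 intrinsics, pixels), "dist" ([k1, k2, p1, p2, k3] as OpenCV has them; the pictures are not rectified), "pose" (4x4, takes a point from camera to world coordinates). Camera axes: x right, y down, z forward; pixel columns grow to the right and rows downward; lengths in m; the calibration is good to about 2 mm. A picture is of the moment at which its call begins. There is no depth.
- finish_job(): hands the job in; it is judged then, once.
The state is a dict: "clock": time; "joint_positions": joint angles; "qd": joint speeds; "joint_torque": joint torques, N m; "tcp_pos": TCP position; "orientation": TCP orientation; "ft_force": force on the tool from outside, world axes, zero at the start; "torque": the same for the moment, N m; "grip_width": finger opening in m; "grasp_force": force on a finger pad.
Only numpy, scipy, OpenCV 4.12 (cv2) and the standard library are available. Lean on these libraries where they do the work, as an engineer would, in place of code of your own. Each camera call takes 0.05 s, during which the arm holds its last target. There are 200 camera calls.

## Task

The blue-faced pad in the bonding station is cured: stand the brass weight and then the steel press bar aside on the grey mat, put the blue pad in the green tray, and set the orange-faced pad between the station's pins in its place. Then put the press bar back centred on top of the orange pad, and stand the weight upright again on the middle of the bar. Leave the timer, the beaker and the hex keys where they are.

Things in the scene. Friction and masses are not known exactly. Their poses are not given: they have to be found in the camera images.
- weight: brass check weight, an upright cylinder 37 mm in diameter and 50 mm high with a narrower neck and a 24 mm knob on it, 66 mm high in all, about 0.5 kg; origin at the centre of its underside, z up. At the start it stands on the middle of the press bar
- press_bar: flat steel bar with round ends, 100 long (its x axis) x 38 wide (y) x 16 mm thick, about 0.3 kg; origin at the centre of its underside, z up. At the start it lies across the middle of the blue pad, its length along the station's x axis give or take 0.3 rad
- blue_pad: round machine foot pad, a solid aluminium disc 64 mm in diameter and 22 mm high with a blue face and a blue band round it, 0.15 kg; origin at the centre of its underside, z up. At the start it lies in the station beneath the bar, its blue edges showing on both sides of the bar
- orange_pad: the same kind of pad (64 mm in diameter, 22 mm high, 0.15 kg) with an orange face and band, lying alone on the worktop; origin at the centre of its underside, z up
- station: bonding station, fixed: square aluminium base plate 120 x 120 x 6 mm with six round-topped steel pins (8 mm thick, standing 8 mm above the plate) on a circle of 82 mm diameter, so that a 64 mm pad lies between them on the plate with 5 mm of play all round; origin at the centre of the plate's underside, on the worktop, z up
- side_mat: grey rectangular mat with a yellow border line, fixed, 150 (its x axis) x 120 (y) x 4 mm; origin at the centre of its underside, on the worktop, z up; empty at the start, with room for the bar and the weight side by side
- done_tray: shallow open green tray, fixed, 120 x 120 mm outside, walls 4 mm thick and 10 mm high, floor 4 mm thick; origin at the centre of its underside, on the worktop, z up; empty at the start
- timer: white bench timer, 60 x 66 x 24 mm, lying behind the work; a bystander; origin at the centre of its underside. Behind and above it hangs a fixed black hose (x 0.59 to 0.89 m, y 0.23 to 0.41, from 0.29 m up), which rises towards the robot (x 0.40 to 0.54, y 0.14 to 0.25, from 0.66 m up): keep the arm clear of it
- beaker: empty white plastic beaker, 69 mm wide at the rim, 79 mm high, standing behind the work; a bystander; origin at the centre of its underside
- hex_keys: red folding hex key set, 38 x 95 x 22 mm, lying behind the work; a bystander; origin at the centre of its underside. To the right behind it hangs a fixed dispensing gun (x beyond 0.56 m, y -0.32 to -0.06, from 0.29 m up): keep the arm clear of it, carry things low and in straight lines
Mind the look-alikes: they are no part of the job. Leave any brown look-alike of the blue_pad alone.

How it is judged:
On the way, in this order (a step that is already met when the one before it is completed fails the run):
1. the weight stands upright and released on the grey mat (z of weight in the frame of side_mat between 0 and 0.009 m and angle between weight's own z axis and vertical below 0.12 rad and linear speed of weight below 0.02 m/s and contact force between weight and the fingers below 0.2 N and x of weight in the frame of side_mat between -0.075 and 0.075 m and y of weight in the frame of side_mat between -0.06 and 0.06 m), for 0.2 s.
2. the press bar lies on the grey mat too, beside the standing weight, both released (all of step 1 and z of press_bar in the frame of side_mat between 0 and 0.009 m and angle between press_bar's own z axis and vertical below 0.12 rad and linear speed of press_bar below 0.02 m/s and contact force between press_bar and the fingers below 0.2 N and x of press_bar in the frame of side_mat between -0.075 and 0.075 m and y of press_bar in the frame of side_mat between -0.06 and 0.06 m), for 0.2 s.
3. the blue pad lies flat and released in the green tray (z of blue_pad in the frame of done_tray between 0 and 0.01 m and angle between blue_pad's own z axis and vertical below 0.12 rad and linear speed of blue_pad below 0.02 m/s and contact force between blue_pad and the fingers below 0.2 N and horizontal distance between blue_pad and done_tray below 0.035 m), for 0.2 s.
4. the orange pad lies flat between the station's pins, released (z of orange_pad in the frame of station between 0.003 and 0.009 m and angle between orange_pad's own z axis and vertical below 0.06 rad and linear speed of orange_pad below 0.02 m/s and contact force between orange_pad and the fingers below 0.2 N and horizontal distance between orange_pad and station below 0.01 m), for 0.2 s.
5. the press bar lies centred on the orange pad in the station, released (all of step 4 and z of press_bar in the frame of orange_pad between 0.019 and 0.025 m and angle between press_bar's own z axis and vertical below 0.08 rad and linear speed of press_bar below 0.02 m/s and contact force between press_bar and the fingers below 0.2 N and horizontal distance between press_bar and orange_pad below 0.012 m), for 0.2 s.
At the end, for the whole second after the job is handed in: The blue pad lies flat in the green tray; the orange pad flat on the station's plate between the pins (within 10 mm of centre); the bar level on the orange pad and the weight upright on the bar, each centred within 12 mm; all released and at rest (all of step 3 and all of step 5 and z of weight in the frame of press_bar between 0.013 and 0.019 m and angle between weight's own z axis and vertical below 0.08 rad and linear speed of weight below 0.02 m/s and contact force between weight and the fingers below 0.2 N and horizontal distance between weight and press_bar below 0.012 m); the robot touches nothing.
It fails at once if the timer, the beaker or the hex keys are moved by more than 25 mm (distance of any of timer, beaker, hex_keys from where it was at the start of the episode above 0.025 m).
It fails at once if the weight is toppled (angle between weight's own z axis and vertical above 0.8 rad).
It also fails if it takes over 144 s, if anything falls off the work surface, if the arm or the gripper's body presses on something with over 40 N, if the wrist force passes 120 N, or if a joint passes its speed limit or range.

## Working session

There is one attempt and no reset: what is moved stays moved. The work goes in short steps, Python scripts to look and compute and a shell command to move; the robot and the scene stay as the last step left them, time stands still between calls to the robot, and variables do not carry over. Pictures are saved under pics/ and viewed, at most 14 in all, crops included, and the job is handed in when it is done.

```bash
ls; mkdir -p pics
python3 - <<'E'
from rig import *
import cv2
o=get_obs();print(o)
for n in("scene","top"):
    c=read_camera(n);cv2.imwrite(f"pics/{n}0.png",c["frame"]);print(n,c["K"],c["dist"],c["pose"])
E
```

```text
pics
{'clock': 0.0, 'joint_positions': array([-1.31939378e+00,  1.31223136e-01,  1.48928625e+00, -2.46321194e-06,
        1.52300345e+00, -8.54029506e-02]), 'qd': array([ 0.00151194, -0.00015936, -0.00175069,  0.00097329,  0.0020081 ,
        0.00107488]), 'joint_torque': array([ 1.21492511e-03, -5.69396281e+01, -5.00548053e+01, -1.23489172e-04,
        1.48564309e-02,  2.23206814e-05]), 'tcp_pos': array([ 0.19816321, -0.56573903,  0.2302036 ]), 'orientation': array([-3.09526451e+00, -5.26235255e-01,  2.53755026e-04]), 'ft_force': array([ 0.08990706,  0.09075305, -0.35608081]), 'torque': array([-0.10806953, -0.02191655,  0.0279745 ]), 'grasp_force': 0.0, 'grip_width': 0.08521274418626551}
scene [[439.36852146   0.         320.45368759]
 [  0.         439.36852146 192.84179718]
 [  0.           0.           1.        ]] [-0.0154583  0.         0.         0.         0.       ] [[-0.86564714 -0.31905622  0.3858214   0.12074266]
 [-0.50033088  0.52359324 -0.68957895  0.77805074]
 [ 0.01800098 -0.78997041 -0.61288067  0.74210855]
 [ 0.          0.          0.          1.        ]]
top [[496.30849329   0.         322.40768273]
 [  0.         496.30849329 190.58241316]
 [  0.           0.           1.        ]] [-0.15911869  0.          0.          0.          0.        ] [[ 0.20433579 -0.95192056  0.22824138  0.22010301]
 [-0.97888114 -0.19721995  0.05381462 -0.09843832]
 [-0.00621349 -0.23441743 -0.97211618  1.50416659]
 [ 0.          0.          0.          1.        ]]
```

View pics/scene0.png

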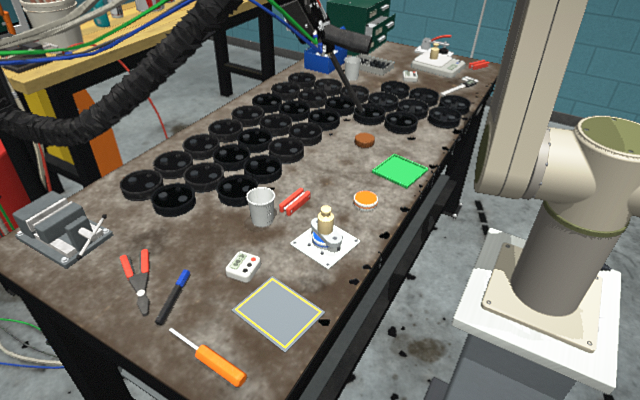

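View pics/top0.png

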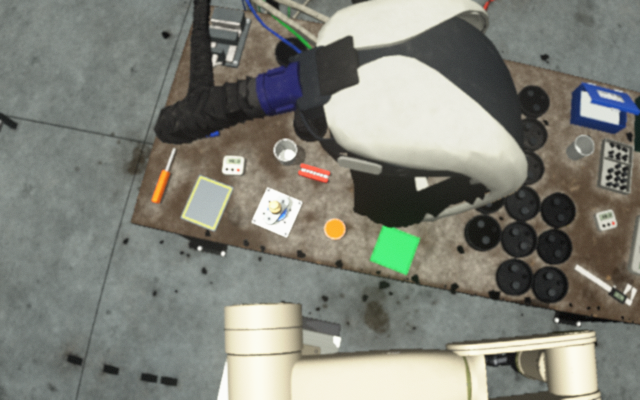

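Scene view: the weight stands on the bar at about (325,220), the orange pad at (366,199), the tray at (400,170), the mat at (278,312), and a brown look-alike at (364,140). Top view: mat (207,203), station (277,212), orange pad (335,229), tray (395,250).

```bash
cat > h.py <<'E'
from rig import *
import cv2, numpy as np
from scipy.spatial.transform import Rotation as R
def rays(c,px):
    u=cv2.undistortPoints(np.float64(px).reshape(-1,1,2),c["K"],np.float64(c["dist"])).reshape(-1,2)
    d=np.c_[u,np.ones(len(u))]@c["pose"][:3,:3].T
    return c["pose"][:3,3],d
def onplane(c,px,z):
    o,d=rays(c,px); return o+d*((z-o[2])/d[:,2])[:,None]
def tri(c1,p1,c2,p2):
    A=np.zeros((3,3));b=np.zeros(3);L=[]
    for c,p in((c1,p1),(c2,p2)):
        o,d=rays(c,[p]);d=d[0]/np.linalg.norm(d);P=np.eye(3)-np.outer(d,d);A+=P;b+=P@o;L.append((P,o))
    x=np.linalg.solve(A,b);return x,[np.linalg.norm(P@(x-o))*1e3 for P,o in L]
def proj(c,X):
    T=np.linalg.inv(c["pose"]);return cv2.projectPoints(np.float64(X).reshape(-1,1,3),cv2.Rodrigues(T[:3,:3])[0],T[:3,3],c["K"],np.float64(c["dist"]))[0].reshape(-1,2)
def blobs(c,lo,hi,n=1,roi=None,close=0):
    m=cv2.inRange(cv2.cvtColor(c["frame"],cv2.COLOR_BGR2HSV),np.array(lo),np.array(hi))
    if roi is not None:
        k=np.zeros_like(m);x0,y0,x1,y1=roi;k[y0:y1,x0:x1]=255;m&=k
    if close:m=cv2.morphologyEx(m,cv2.MORPH_CLOSE,np.ones((close,close),np.uint8))
    cs=cv2.findContours(m,cv2.RETR_EXTERNAL,cv2.CHAIN_APPROX_NONE)[0]
    return sorted(cs,key=cv2.contourArea,reverse=True)[:n]
def togo(X,yaw=None,o=None):
    "shift (cm, tool axes) and turn about tool z to bring TCP to X, tool pointing down, tool y at world yaw"
    o=o or get_obs();r=R.from_rotvec(o["orientation"]);s=r.inv().apply(np.array(X)-o["tcp_pos"])*100
    if yaw is None:return s.round(2)
    y=np.array([np.cos(yaw),np.sin(yaw),0]);t=[]
    for g in(1,-1):
        q=R.from_matrix(np.c_[np.cross(g*y,[0,0,-1]),g*y,[0,0,-1]]);t.append((r.inv()*q).as_rotvec().round(3))
    return s.round(2),t
E
python3 - <<'E'
from h import *
S=read_camera("scene");T=read_camera("top")
O=([5,120,150],[22,255,255]);G=([50,120,100],[75,255,255]);
def cen(c):
    M=cv2.moments(c);return M["m10"]/M["m00"],M["m01"]/M["m00"]
def quad(c):
    return cv2.boxPoints(cv2.minAreaRect(c))
so=blobs(S,*O,roi=(340,180,390,220))[0];to=blobs(T,*O,roi=(315,210,355,250))[0]
print("orange",tri(S,cen(so),T,cen(to)),onplane(S,[cen(so)],.022),onplane(T,[cen(to)],.022),cv2.contourArea(so),cv2.contourArea(to))
def corners(c):
    hull=cv2.convexHull(c)
    for e in np.linspace(.01,.1,30):
        a=cv2.approxPolyDP(hull,e*cv2.arcLength(hull,True),True)
        if len(a)==4:break
    return a.reshape(-1,2)
for nm,rs,rt,ms,z in (("tray",(360,140,440,200),(360,215,430,285),G,.01),("mat",(225,270,330,355),(170,165,245,240),([22,70,120],[38,255,255]),.004),("station",(285,215,365,275),(245,180,310,245),([0,0,160],[180,60,255]),.006)):
    for c,r in((S,rs),(T,rt)):
        b=blobs(c,*ms,roi=r,close=5)[0];p=onplane(c,corners(b),z)
        e=np.diff(np.r_[p,p[:1]],axis=0);print(nm,p.mean(0).round(4),np.linalg.norm(e,axis=1).round(3),"yaw",np.arctan2(e[:,1],e[:,0]).round(3),"\n",p[:,:2].round(3).tolist())
for n,c,r in(("s",S,(280,190,375,280)),("t",T,(235,170,320,250))):
    x0,y0,x1,y1=r;cv2.imwrite(f"pics/st_{n}.png",cv2.resize(c["frame"][y0:y1,x0:x1],None,fx=6,fy=6,interpolation=cv2.INTER_CUBIC))
E
```

```text
orange (array([ 0.46150129, -0.0763584 ,  0.02366395]), [np.float64(1.0181250934692263), np.float64(1.0181250934691517)]) [[ 0.46334265 -0.07827617  0.022     ]] [[ 0.46077244 -0.07658948  0.022     ]] 204.5 262.5
tray [ 0.4383 -0.2607  0.01  ] [0.123 0.117 0.126 0.115] yaw [-1.692  2.987  1.433 -0.183] 
 [[0.503, -0.209], [0.488, -0.332], [0.372, -0.314], [0.39, -0.188]]
tray [ 0.4361 -0.2668  0.01  ] [0.116 0.117 0.116 0.112] yaw [-1.696  2.967  1.398 -0.178] 
 [[0.5, -0.22], [0.485, -0.334], [0.37, -0.314], [0.39, -0.2]]
mat [0.4646 0.3305 0.004 ] [0.139 0.109 0.139 0.107] yaw [ 2.999  1.424 -0.162 -1.714] 
 [[0.526, 0.267], [0.388, 0.287], [0.404, 0.395], [0.541, 0.373]]
mat [0.463  0.3304 0.004 ] [0.107 0.133 0.11  0.14 ] yaw [-1.774  2.977  1.431 -0.186] 
 [[0.541, 0.371], [0.519, 0.266], [0.388, 0.288], [0.404, 0.397]]
station [0.4882 0.1291 0.006 ] [0.159 0.096 0.199 0.188] yaw [ 1.486  0.694 -1.073 -2.903] 
 [[0.417, 0.024], [0.431, 0.182], [0.505, 0.243], [0.6, 0.068]]
station [0.4918 0.0938 0.006 ] [0.161 0.185 0.119 0.119] yaw [-2.833  1.508 -0.168 -1.367] 
 [[0.571, 0.043], [0.418, -0.006], [0.43, 0.179], [0.547, 0.159]]
```

Run:
```python
import cv2,numpy as np
a=cv2.imread("pics/st_s.png");b=cv2.imread("pics/st_t.png");print(a.shape,b.shape)
h=500;a=cv2.resize(a,(400,380));b=cv2.resize(b,(400,376));
cv2.imwrite("pics/st.png",np.hstack([a[:376],b]))
```

```text
(540, 570, 3) (480, 510, 3)
```

View pics/st.png

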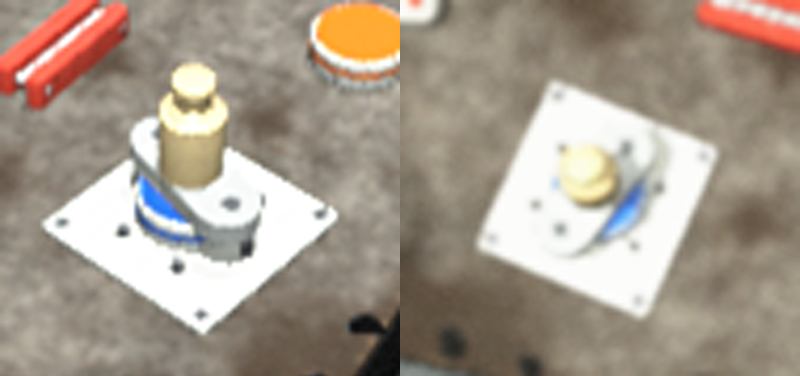

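```bash
python3 -c "
from h import *
print(togo([.40,.08,.22],-.17))"
```

```text
(array([ 40.39, -54.3 ,   1.13]), [array([-1.000e-03, -1.000e-03, -1.064e+00]), array([-1.000e-03,  1.000e-03,  2.078e+00])])
```

The crops show the bar running across the station at a world yaw of about -0.45. The weight stands on it, and blue shows on both sides. I'll move the wrist camera over the station.

```bash
python3 -m creep '[[20,-27,0.5,0,0,-0.5],[20,-27,0.5,0,0,-0.5],[20,-27,0.5,0,0,-0.5],[20,-27,0.5,0,0,-0.5],[20,-27,0.5,0,0,-0.5],[20,-27,0.5,0,0,-0.5],[20,-27,0.5,0,0,-0.5],[40.4,-54.3,1.1,0,0,-1.06],[40.4,-54.3,1.1,0,0,-1.06],[40.4,-54.3,1.1,0,0,-1.06],[40.4,-54.3,1.1,0,0,-1.06],[40.4,-54.3,1.1,0,0,-1.06]]' 1 40
python3 -c "
from h import *
print(togo([.40,.08,.22],-.17))"
```

```text
clock: 1.4
tcp_pos: [0.373, -0.0049, 0.2221]
orientation: [2.401, 2.024, 0.001]
ft_force: [0.9, -1.9, -0.2]
grip_width: 0.0853
grasp_force: 0.0
(array([8.82, 1.22, 0.21]), [array([ 0.001,  0.   , -0.   ]), array([ 0.000e+00, -2.000e-03,  3.141e+00])])
```

```bash
python3 -m creep '[[4,0.6,0,0,0,0],[8.5,1.2,0,0,0,0],[8.5,1.2,0,0,0,0],[8.5,1.2,0,0,0,0],[8.5,1.2,0,0,0,0]]'
python3 - <<'E'
from h import *
o=get_obs();c=read_camera("wrist");cv2.imwrite("pics/w1.png",c["frame"]);r=R.from_rotvec(o["orientation"]).as_matrix()
print(o["tcp_pos"],r.round(2),c["pose"].round(3),"cam in tool",r.T@(c["pose"][:3,3]-o["tcp_pos"]))
E
```

```text
clock: 1.9
tcp_pos: [0.3992, 0.074, 0.2217]
orientation: [2.406, 2.02, -0.001]
ft_force: [-0.6, -0.4, 0.1]
grip_width: 0.0855
grasp_force: 0.0
[0.39917817 0.07400949 0.22172714] [[ 0.17  0.98 -0.  ]
 [ 0.98 -0.17 -0.  ]
 [-0.   -0.   -1.  ]] [[ 0.985 -0.163 -0.056  0.413]
 [-0.172 -0.933 -0.315  0.155]
 [-0.     0.32  -0.947  0.365]
 [ 0.     0.     0.     1.   ]] cam in tool [ 0.08218055 -0.00052135 -0.14285686]
```

View pics/w1.png

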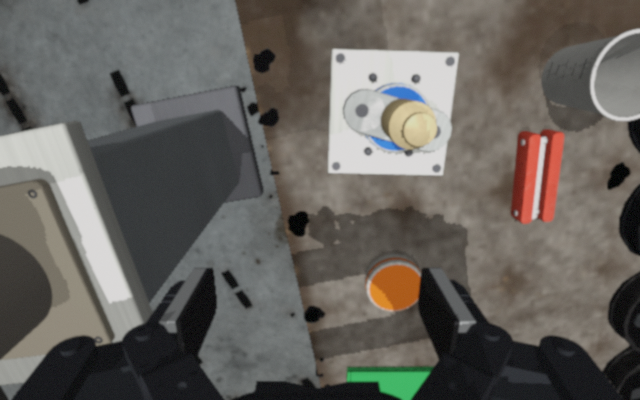

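The wrist view is clear: station at (394,112), knob at (418,129), bar from about (345,107) to (450,135), orange pad at (394,286), hex keys at (538,177).

Run:
```python
from h import *
W=read_camera("wrist");S=read_camera("scene");T=read_camera("top")
cv2.imwrite("pics/w1t.png",T["frame"])
f=W["frame"];hsv=cv2.cvtColor(f,cv2.COLOR_BGR2HSV)
for p in((340,62),(400,65),(355,98),(435,140),(362,110),(418,127),(400,120),(300,160),(395,95)):print(p,hsv[p[1],p[0]])
roi=(315,35,475,190)
b=blobs(W,[0,0,175],[180,40,255],roi=roi,close=5)[0]
h=cv2.convexHull(b)
for e in np.linspace(.01,.1,30):
    a=cv2.approxPolyDP(h,e*cv2.arcLength(h,True),True)
    if len(a)==4:break
p=onplane(W,a,.006);e=np.diff(np.r_[p,p[:1]],axis=0);print("station",a.reshape(-1,2).tolist(),p.mean(0).round(4),np.linalg.norm(e,axis=1).round(4),np.arctan2(e[:,1],e[:,0]).round(3))
# station centre in two views: diagonal centre from wrist + scene corner projection check
print("proj corners scene",proj(S,p).round(1).tolist(),"top",proj(T,p).round(1).tolist())
# brass
for n,c,r in(("w",W,(370,85,450,165)),("s",S,(305,195,350,255)),("t",T,(255,185,300,230))):
    for k in blobs(c,[14,55,90],[32,255,255],roi=r):
        print(n,cv2.contourArea(k),cv2.boundingRect(k),cv2.minAreaRect(k),cv2.minEnclosingCircle(k))
o=blobs(W,[5,120,150],[22,255,255],roi=(350,250,440,320))[0];M=cv2.moments(o);q=[(M["m10"]/M["m00"],M["m01"]/M["m00"])];print("orange",q,onplane(W,q,.022),cv2.fitEllipse(o))
so=blobs(S,[5,120,150],[22,255,255],roi=(340,180,390,220))[0];M=cv2.moments(so);print(tri(W,q[0],S,(M["m10"]/M["m00"],M["m01"]/M["m00"])))
cv2.imwrite("pics/w1c.png",cv2.resize(f[35:190,315:475],None,fx=4,fy=3.8,interpolation=cv2.INTER_CUBIC))
```

```text
(340, 62) [  0   1 176]
(400, 65) [ 15   2 217]
(355, 98) [ 60   3 191]
(435, 140) [ 68   5 205]
(362, 110) [120   9 113]
(418, 127) [ 23  62 218]
(400, 120) [ 22  65 213]
(300, 160) [ 20  29 132]
(395, 95) [109 145 200]
station [[333, 49], [457, 53], [441, 174], [328, 171]] [0.4778 0.1087 0.006 ] [0.1169 0.1177 0.1177 0.1174] [-0.198 -1.769  2.941  1.366]
proj corners scene [[328.2, 267.6], [290.9, 242.9], [323.4, 218.9], [360.2, 240.8]] top [[251.6, 221.4], [267.3, 187.4], [301.8, 201.9], [286.3, 236.6]]
w 1953.5 (382, 100, 54, 50) ((408.75006103515625, 122.24998474121094), (53.740108489990234, 47.37614822387695), 45.0) ((408.5, 123.5), 27.97330093383789)
s 165.5 (318, 218, 16, 17) ((325.5, 226.0), (16.0, 15.0), 90.0) ((325.5, 224.5), 9.924817085266113)
t 90.0 (255, 220, 17, 10) ((263.0, 224.5), (9.0, 16.0), 90.0) ((262.9210510253906, 225.7894744873047), 8.547063827514648)
orange [(394.88554333140314, 286.86672457054624)] [[ 0.46009432 -0.07629765  0.022     ]] ((394.88555908203125, 286.8792419433594), (44.16767120361328, 49.906707763671875), 73.35242462158203)
(array([ 0.46001935, -0.07211291,  0.02732905]), [np.float64(0.8455987502141917), np.float64(0.8455987502141773)])
```

View pics/w1c.png

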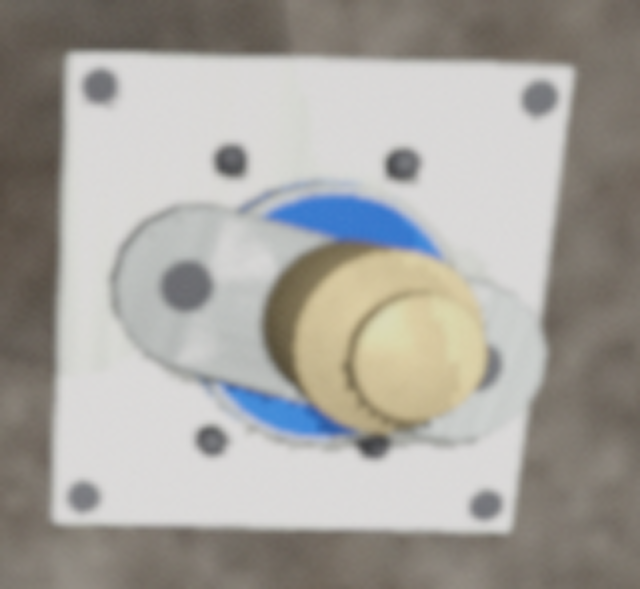

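The crop shows the knob centre at crop (423,357), the shoulder circle at (390,340), bar holes at (186,286) and about (480,367), and four pins at (231,160), (402,164), (211,440) and (374,443).

Run:
```python
from h import *
W=read_camera("wrist");T=read_camera("top");S=read_camera("scene")
P=lambda l:[(x/4+315,y/3.8+35) for x,y in l]
print("knob",onplane(W,P([(423,357)]),.110),"shoulder",onplane(W,P([(390,340)]),.094))
print("pins",onplane(W,P([(231,160),(402,164),(211,440),(374,443)]),.014),onplane(W,P([(231,160),(402,164),(211,440),(374,443)]),.014).mean(0))
e=onplane(W,P([(186,286),(478,367),(112,283),(547,355)]),.044);print("bar",e,"mid",(e[0]+e[1])/2,(e[2]+e[3])/2)
# knob top height: from scene crop (193,75)/(400/95)+ (280,190), 376 crop
s=(280+193*95/400,190+78*90/380);t=(235+590*85/800*0+ (590-400)*85/400,170+160*80/376)
print("tri knob",tri(W,P([(423,357)])[0],S,s),tri(S,s,T,t),s,t)
# bar edges direction: blue/grey borders
print("edge", [onplane(W,P(l),.044) for l in ([(240,218),(345,240)],[(205,380),(290,400)])])
print("go weight above",togo([.478,.108,.15],-.44),togo([.478,.108,.15],1.13))
```

```text
knob [[0.47991341 0.10824032 0.11      ]] shoulder [[0.47824564 0.10972995 0.094     ]]
pins [[0.46487036 0.14663912 0.014     ]
 [0.50430526 0.13891486 0.014     ]
 [0.45106186 0.07831332 0.014     ]
 [0.49099554 0.07051483 0.014     ]] [0.47780826 0.10859553 0.014     ]
bar [[0.44715863 0.12147443 0.044     ]
 [0.50917915 0.09179345 0.044     ]
 [0.43126977 0.12494668 0.044     ]
 [0.52472801 0.09197288 0.044     ]] mid [0.47816889 0.10663394 0.044     ] [0.47799889 0.10845978 0.044     ]
tri knob (array([0.48064497, 0.1079264 , 0.10795076]), [np.float64(0.20087521478271786), np.float64(0.20087521478277276)]) (array([0.48247287, 0.10406773, 0.10430084]), [np.float64(0.4289710508900747), np.float64(0.4289710508900876)]) (325.8375, 208.4736842105263) (275.375, 204.04255319148936)
edge [array([[0.46075915, 0.13448196, 0.044     ],
       [0.4826925 , 0.1257616 , 0.044     ]]), array([[0.44838536, 0.09926229, 0.044     ],
       [0.46663866, 0.09126913, 0.044     ]])]
go weight above (array([4.72, 7.14, 7.2 ]), [array([ 0.   , -0.   ,  0.264]), array([ 0.   ,  0.   , -2.877])]) (array([4.72, 7.14, 7.2 ]), [array([ 0.   ,  0.   , -1.306]), array([ 0.   , -0.   ,  1.836])])
```

```bash
python3 -m creep '[[2.4,3.6,2.4,0,0,0],[4.8,7.2,5,0,0,0],[4.8,7.2,7,0,0,0],[4.8,7.2,7,0,0,0],[4.8,7.2,7,0,0,0],[4.8,7.2,7,0,0,0]]'
python3 - <<'E'
from h import *
print(togo([.479,.109,.064]))
W=read_camera("wrist");cv2.imwrite("pics/w2.png",W["frame"])
E
```

```text
clock: 2.85
tcp_pos: [0.4794, 0.1093, 0.154]
orientation: [2.405, 2.018, 0.004]
ft_force: [0.5, -0.6, -0.2]
grip_width: 0.0853
grasp_force: 0.0
[-0.04 -0.06  9.  ]
```

View pics/w2.png

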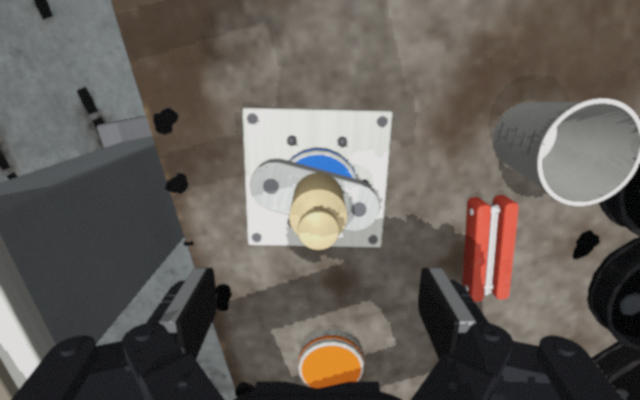

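The knob (318,230) is centred between the fingers (about 317). Descending.

```bash
python3 -m creep '[[0,0,3,0,0,0],[0,0,6,0,0,0],[0,0,8,0,0,0],[0,0,9,0,0,0],[0,0,9,0,0,0],[0,0,9,0,0,0]]' &&
python3 -m creep '[[0,0,0,0,0,0],[0,0,0,0,0,0],[0,0,0,0,0,0],[0,0,0,0,0,0],[0,0,0,0,0,0],[0,0,0,0,0,0],[0,0,0,0,0,0],[0,0,0,0,0,0]]' 0.2 50
```

```text
clock: 3.5
tcp_pos: [0.4797, 0.1096, 0.0636]
orientation: [2.405, 2.019, 0.003]
ft_force: [-0.1, -0.2, -1.3]
grip_width: 0.0854
grasp_force: 0.0
clock: 4.3
tcp_pos: [0.4794, 0.1096, 0.0627]
orientation: [2.405, 2.019, 0.002]
ft_force: [0.4, -0.0, 5.0]
grip_width: 0.034
grasp_force: 49.8
```

```bash
python3 -m creep '[[0,0,-0.5,0,0,0],[0,0,-1.5,0,0,0],[0,0,-3,0,0,0],[0,0,-4,0,0,0],[0,0,-4,0,0,0]]'
python3 - <<'E'
from h import *
print(togo([.4256,.372,.105],-.17))
E
```

```text
clock: 4.8
tcp_pos: [0.4798, 0.1097, 0.1037]
orientation: [2.405, 2.019, 0.004]
ft_force: [0.3, -0.3, -4.4]
grip_width: 0.0339
grasp_force: 50.5
(array([24.9 , -9.88, -0.13]), [array([ 0.003, -0.001, -0.004]), array([-1.000e-03, -4.000e-03,  3.138e+00])])
```

```bash
python3 -m creep '[[1,-0.4,0,0,0,0],[3.5,-1.4,0,0,0,0],[6.5,-2.6,0,0,0,0],[9.5,-3.8,0,0,0,0],[12.5,-5,0,0,0,0],[15.5,-6.2,0,0,0,0],[18.5,-7.4,0,0,0,0],[21.5,-8.5,0,0,0,0],[23.5,-9.4,0,0,0,0],[24.9,-9.9,0,0,0,0],[24.9,-9.9,0,0,0,0],[24.9,-9.9,0,0,0,0]]'
python3 - <<'E'
from h import *
print(togo([.4256,.372,.0235],-.17))
W=read_camera("wrist");cv2.imwrite("pics/w3.png",W["frame"])
b=blobs(W,[22,70,120],[38,255,255],close=5)[0];h=cv2.convexHull(b)
for e in np.linspace(.01,.1,30):
    a=cv2.approxPolyDP(h,e*cv2.arcLength(h,True),True)
    if len(a)==4:break
p=onplane(W,a,.004);e=np.diff(np.r_[p,p[:1]],axis=0);print("mat",a.reshape(-1,2).tolist(),p.round(3),p.mean(0),np.linalg.norm(e,axis=1).round(3),np.arctan2(e[:,1],e[:,0]).round(3))
E
```

```text
clock: 6.0
tcp_pos: [0.4237, 0.3716, 0.1011]
orientation: [2.405, 2.021, -0.002]
ft_force: [-0.2, -0.3, -5.0]
grip_width: 0.0336
grasp_force: 50.5
(array([0.09, 0.18, 7.76]), [array([-0.001,  0.001, -0.003]), array([2.000e-03, 1.000e-03, 3.138e+00])])
mat [[481, 171], [462, 304], [276, 278], [282, 173]] [[0.539 0.373 0.004]
 [0.522 0.266 0.004]
 [0.381 0.314 0.004]
 [0.403 0.395 0.004]] [0.4613199  0.33704804 0.004     ] [0.109 0.149 0.084 0.138] [-1.732  2.807  1.311 -0.161]
```

View pics/w3.png

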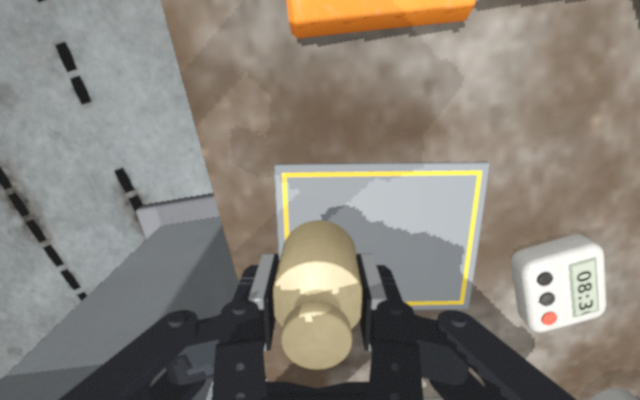

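The mat is where I measured it, and the weight hangs over its near-left part, clear of the timer (560,280). Lowering.

```bash
python3 -m creep '[[0,0,2,0,0,0],[0,0,4,0,0,0],[0,0,6,0,0,0],[0,0,7,0,0,0],[0,0,7.5,0,0,0],[0,0,7.7,0,0,0],[0,0,7.7,0,0,0],[0,0,7.7,0,0,0]]'; python3 -m creep '[[0,0,0.1,0,0,0],[0,0,0.15,0,0,0],[0,0,0.15,0,0,0],[0,0,0.15,0,0,0]]'
```

```text
clock: 6.85
tcp_pos: [0.425, 0.3724, 0.026]
orientation: [2.406, 2.02, 0.003]
ft_force: [0.6, 0.0, -4.3]
grip_width: 0.0341
grasp_force: 50.5
clock: 7.25
tcp_pos: [0.4242, 0.3719, 0.0235]
orientation: [2.406, 2.02, 0.0]
ft_force: [-0.2, 0.3, -4.3]
grip_width: 0.0343
grasp_force: 50.5
```

```bash
python3 -m creep '[[0,0,0.1,0,0,0],[0,0,0.2,0,0,0],[0,0,0.2,0,0,0]]'
```

```text
clock: 7.55
tcp_pos: [0.4245, 0.3722, 0.0227]
orientation: [-2.406, -2.02, -0.001]
ft_force: [-3.0, -2.6, 7.4]
grip_width: 0.034
grasp_force: 51.8
```

Contact felt. Releasing and rising.

```bash
python3 -m creep '[[0,0,0,0,0,0],[0,0,0,0,0,0],[0,0,0,0,0,0],[0,0,0,0,0,0],[0,0,0,0,0,0],[0,0,-1,0,0,0],[0,0,-4,0,0,0],[0,0,-8,0,0,0],[0,0,-12,0,0,0],[0,0,-12,0,0,0]]' 1
python3 - <<'E'
from h import *
print(togo([.478,.1087,.13],-.41+np.pi/2))
W=read_camera("wrist");cv2.imwrite("pics/w4.png",W["frame"])
E
```

```text
clock: 8.55
tcp_pos: [0.4279, 0.3746, 0.1497]
orientation: [2.405, 2.02, 0.019]
ft_force: [0.4, 1.4, 0.0]
grip_width: 0.0855
grasp_force: 0.0
(array([-25.33,   9.52,   1.83]), [array([ 0.013, -0.002, -1.335]), array([-0.002, -0.014,  1.807])])
```

```bash
python3 -m creep '[[-25.3,9.5,1.8,0.013,0,-1.335],[-25.3,9.5,1.8,0.013,0,-1.335],[-25.3,9.5,1.8,0.013,0,-1.335],[-25.3,9.5,1.8,0.013,0,-1.335],[-25.3,9.5,1.8,0.013,0,-1.335],[-25.3,9.5,1.8,0.013,0,-1.335],[-25.3,9.5,1.8,0.013,0,-1.335],[-25.3,9.5,1.8,0.013,0,-1.335],[-25.3,9.5,1.8,0.013,0,-1.335],[-25.3,9.5,1.8,0.013,0,-1.335],[-25.3,9.5,1.8,0.013,0,-1.335],[-25.3,9.5,1.8,0.013,0,-1.335]]'
python3 - <<'E'
from h import *
print(togo([.478,.1087,.13],-.41+np.pi/2),get_obs()["joint_positions"].round(2))
W=read_camera("wrist");cv2.imwrite("pics/w5.png",W["frame"]);
print(proj(W,[[.478,.1087,.044],[.478,.1087,.006]]))
E
```

```text
clock: 9.8
tcp_pos: [0.4735, 0.1062, 0.1228]
orientation: [-0.641, -3.065, 0.013]
ft_force: [-0.4, 0.8, 0.4]
grip_width: 0.0853
grasp_force: 0.0
(array([-0.3 ,  0.4 , -0.72]), [array([-0.01 , -0.008, -0.002]), array([-0.013,  0.016,  3.139])]) [ 0.12 -0.09  1.91 -0.    1.33 -1.04]
[[324.60670173 215.19342152]
 [324.0837603  197.5057405 ]]
```

View pics/w5.png

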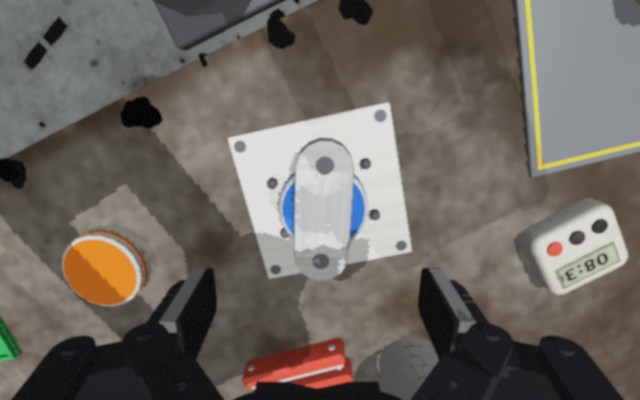

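Bar holes at (324,165) and (320,261), ends at rows 139 and 281. The bar lies almost along the tool x axis, and blue shows at (290,210) and (358,205).

Run:
```python
from h import *
W=read_camera("wrist")
b=blobs(W,[105,120,100],[125,255,255],n=2,roi=(260,150,390,260))
pts=np.vstack([k.reshape(-1,2) for k in b]);print([cv2.boundingRect(k) for k in b])
g=cv2.cvtColor(W["frame"],cv2.COLOR_BGR2GRAY)
def hole(x,y):
    w=255-g[y-9:y+10,x-9:x+10].astype(float);w=np.clip(w-w.max()+60,0,None);Y,X=np.mgrid[y-9:y+10,x-9:x+10];return ((w*X).sum()/w.sum(),(w*Y).sum()/w.sum())
hs=[hole(324,165),hole(320,261)];print(hs)
e=onplane(W,hs,.044);d=e[1]-e[0];print("bar",e,e.mean(0),np.linalg.norm(d),"yaw",np.arctan2(d[1],d[0]))
# bar side edges at top: blue boundary inner edges, rows 190..220
L=[];Rr=[]
hsv=cv2.cvtColor(W["frame"],cv2.COLOR_BGR2HSV);m=cv2.inRange(hsv,np.array([105,120,100]),np.array([125,255,255]))
for r in range(185,228,3):
    x=np.where(m[r,260:390])[0]+260;l=x[x<322];q=x[x>322]
    if len(l) and len(q):L.append((l.max()+1,r));Rr.append((q.min(),r))
l=onplane(W,L,.044);q=onplane(W,Rr,.044)
for k in(l,q):
    v=np.polyfit(k[:,0],k[:,1],1);print("edge yaw",np.arctan(v[0]),k.mean(0))
# blue pad circle on z=.028
p=onplane(W,pts,.028)[:,:2];c=p.mean(0)
h=cv2.convexHull(np.float32(p*1000)).reshape(-1,2);A=np.c_[2*h,np.ones(len(h))];s=np.linalg.lstsq(A,(h**2).sum(1),rcond=None)[0];print("blue circ",s[:2],np.sqrt(s[2]+s[0]**2+s[1]**2))
st=blobs(W,[0,0,160],[180,40,255],roi=(215,90,425,290),close=7)[0];M=cv2.convexHull(st)
for E in np.linspace(.01,.1,30):
    a=cv2.approxPolyDP(M,E*cv2.arcLength(M,True),True)
    if len(a)==4:break
p=onplane(W,a,.006);print("station",a.reshape(-1,2).tolist(),p.mean(0))
x=e.mean(0)[:2];y=np.arctan2(-d[1],-d[0]) if d[0]<0 else np.arctan2(d[1],d[0])
print(togo([*x,.045],y+np.pi/2))
```

```text
[(351, 184, 13, 52), (283, 184, 11, 49)]
[(np.float64(324.186482715858), np.float64(164.78762982483335)), (np.float64(320.628359995647), np.float64(260.82011100228533))]
bar [[0.44656092 0.12195342 0.044     ]
 [0.50831875 0.09282391 0.044     ]] [0.47743983 0.10738867 0.044     ] 0.06828292607137387 yaw -0.44073040825219734
edge yaw -0.4500684227039782 [0.46417494 0.09237923 0.044     ]
edge yaw -0.4425213147690197 [0.4795227  0.12793922 0.044     ]
blue circ [479.46962051 107.12853099] 28.65234425920566
station [[388, 102], [411, 250], [270, 276], [227, 139]] [0.47743389 0.10887621 0.006     ]
(array([-0.35,  0.32,  7.81]), [array([-0.01 , -0.008,  0.029]), array([ 0.012, -0.015, -3.112])])
```

```bash
python3 -m creep '[[-0.35,0.3,2,-0.01,-0.008,0.029],[-0.35,0.3,5,-0.01,-0.008,0.029],[-0.35,0.3,7,-0.01,-0.008,0.029],[-0.35,0.3,8.2,-0.01,-0.008,0.029],[-0.35,0.3,8.2,-0.01,-0.008,0.029],[-0.35,0.3,8.2,-0.01,-0.008,0.029]]'
python3 -c "
from h import *
print(togo([.4775,.1078,.031],-.443+np.pi/2))"
```

```text
clock: 10.5
tcp_pos: [0.478, 0.1072, 0.042]
orientation: [0.684, 3.065, 0.001]
ft_force: [-0.1, -0.0, 0.3]
grip_width: 0.0856
grasp_force: 0.0
(array([0.07, 0.03, 1.1 ]), [array([0.001, 0.001, 0.004]), array([-2.000e-03,  1.000e-03, -3.138e+00])])
```

```bash
python3 -m creep '[[0,0,0.6,0,0,0],[0,0,1.1,0,0,0],[0,0,1.1,0,0,0],[0,0,1.1,0,0,0],[0,0,1.1,0,0,0],[0,0,1.1,0,0,0],[0,0,1.1,0,0,0],[0,0,1.1,0,0,0],[0,0,1.1,0,0,0],[0,0,1.1,0,0,0]]' 0.2 70
```

```text
clock: 11.5
tcp_pos: [0.4778, 0.1072, 0.0306]
orientation: [0.683, 3.065, 0.001]
ft_force: [-1.3, 1.0, 3.3]
grip_width: 0.0362
grasp_force: 71.3
```

```bash
python3 -m creep '[[0,0,-0.5,0,0,0],[0,0,-1.5,0,0,0],[0,0,-3.5,0,0,0],[0,0,-5.5,0,0,0],[0,0,-6,0,0,0],[0,0,-6,0,0,0]]'
python3 -c "
from h import *
print(togo([.477,.299,.085],-.175+np.pi/2))"
```

```text
clock: 12.1
tcp_pos: [0.4784, 0.1072, 0.0915]
orientation: [0.683, 3.063, 0.002]
ft_force: [0.3, -0.6, -3.2]
grip_width: 0.0365
grasp_force: 70.8
(array([ 8.27, 17.3 ,  0.66]), [array([ 0.001,  0.003, -0.264]), array([ 4.000e-03, -2.000e-03,  2.878e+00])])
```

```bash
python3 -m creep '[[0.8,1.7,0,0,0,-0.03],[2.2,4.5,0,0,0,-0.07],[3.6,7.5,0,0,0,-0.12],[5,10.5,0,0,0,-0.17],[6.4,13.4,0,0,0,-0.21],[7.5,15.7,0,0,0,-0.24],[8.2,17.2,0,0,0,-0.264],[8.2,17.2,0,0,0,-0.264],[8.2,17.2,3,0,0,-0.264],[8.2,17.2,5.5,0,0,-0.264],[8.2,17.2,7,0,0,-0.264],[8.2,17.2,7,0,0,-0.264]]'
python3 - <<'E'
from h import *
print(togo([.477,.299,.0066],-.175+np.pi/2))
E
```

```text
clock: 13.3
tcp_pos: [0.4741, 0.2957, 0.0172]
orientation: [-0.275, -3.125, 0.005]
ft_force: [-1.1, -0.4, -3.1]
grip_width: 0.0363
grasp_force: 70.8
(array([-0.23,  0.38,  1.06]), [array([-0.004, -0.004, -0.001]), array([-0.006,  0.006,  3.141])])
```

```bash
python3 -m creep '[[0,0,0,0,0,0],[0,0,0,0,0,0],[0,0,0.5,0,0,0],[0,0,0.8,0,0,0],[0,0,0.8,0,0,0],[0,0,0.8,0,0,0]]'; python3 -m creep '[[0,0,0.1,0,0,0],[0,0,0.2,0,0,0],[0,0,0.2,0,0,0],[0,0,0.2,0,0,0]]'
```

```text
clock: 13.9
tcp_pos: [0.4763, 0.2977, 0.0123]
orientation: [0.274, 3.129, 0.0]
ft_force: [-0.6, 0.4, -2.6]
grip_width: 0.0357
grasp_force: 70.8
clock: 14.3
tcp_pos: [0.4764, 0.2977, 0.0103]
orientation: [0.274, 3.129, 0.0]
ft_force: [0.6, -0.1, -2.4]
grip_width: 0.0363
grasp_force: 70.9
```

```bash
python3 -m creep '[[0,0,0.15,0,0,0],[0,0,0.3,0,0,0],[0,0,0.3,0,0,0],[0,0,0.3,0,0,0]]'; python3 -m creep '[[0,0,0.05,0,0,0],[0,0,0.1,0,0,0],[0,0,0.1,0,0,0],[0,0,0.1,0,0,0]]'
```

```text
clock: 14.7
tcp_pos: [0.4764, 0.2977, 0.0073]
orientation: [0.274, 3.129, 0.0]
ft_force: [-0.6, 0.5, -3.0]
grip_width: 0.0361
grasp_force: 70.8
clock: 15.1
tcp_pos: [0.4765, 0.2978, 0.0066]
orientation: [0.274, 3.129, 0.0]
ft_force: [-1.3, -0.2, 1.0]
grip_width: 0.0364
grasp_force: 71.2
```

```bash
python3 -m creep '[[0,0,0,0,0,0],[0,0,0,0,0,0],[0,0,0,0,0,0],[0,0,0,0,0,0],[0,0,0,0,0,0],[0,0,-1,0,0,0],[0,0,-4,0,0,0],[0,0,-8,0,0,0],[0,0,-12,0,0,0],[0,0,-12,0,0,0]]' 0.95
python3 - <<'E'
from h import *
print(togo([.478,.1085,.13],-.195+np.pi/2))
W=read_camera("wrist");cv2.imwrite("pics/w6.png",W["frame"])
E
```

```text
clock: 16.1
tcp_pos: [0.4804, 0.2998, 0.1346]
orientation: [0.273, 3.119, 0.01]
ft_force: [1.0, 0.4, 0.1]
grip_width: 0.0812
grasp_force: 0.0
(array([ -3.08, -18.88,   0.35]), [array([0.008, 0.01 , 0.02 ]), array([-0.016,  0.012, -3.121])])
```

View pics/w6.png

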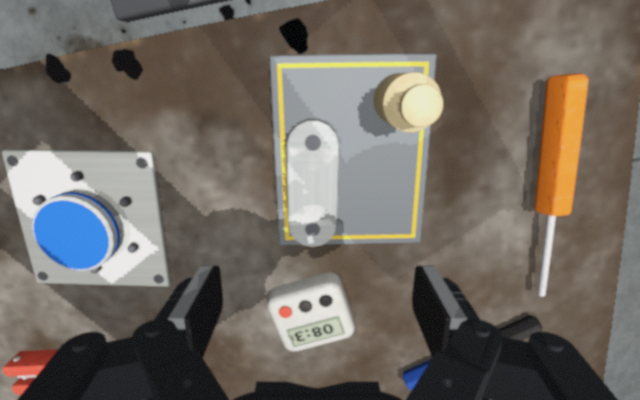

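The weight (415,100) and the bar (313,185) both stand on the mat, and the blue pad lies free in the station at (76,232). Moving above it.

```bash
python3 -m creep '[[-3.1,-18.9,0.3,0.008,0.01,0.02],[-3.1,-18.9,0.3,0.008,0.01,0.02],[-3.1,-18.9,0.3,0.008,0.01,0.02],[-3.1,-18.9,0.3,0.008,0.01,0.02],[-3.1,-18.9,0.3,0.008,0.01,0.02],[-3.1,-18.9,0.3,0.008,0.01,0.02],[-3.1,-18.9,0.3,0.008,0.01,0.02]]'
cat >> h.py <<'E'
def ell(c,lo,hi,roi):
    k=cv2.convexHull(blobs(c,lo,hi,roi=roi,close=3)[0]);return cv2.fitEllipse(k)
E
python3 - <<'E'
from h import *
W=read_camera("wrist");cv2.imwrite("pics/w7.png",W["frame"])
c0=proj(W,[[.478,.1085,.028]])[0];print(c0)
x,y=c0.astype(int);e=ell(W,[105,120,90],[125,255,255],(max(x-70,0),max(y-70,0),x+70,y+70));print(e)
p=onplane(W,[e[0]],.028);print(p)
S=read_camera("scene");c=proj(S,[[.478,.1085,.028]])[0].astype(int)
es=ell(S,[100,100,60],[130,255,255],(c[0]-30,c[1]-25,c[0]+30,c[1]+25));print(es,onplane(S,[es[0]],.028),tri(W,e[0],S,es[0]))
print(togo([.478,.1085,.018],-.195+np.pi/2))
E
```

```text
clock: 16.85
tcp_pos: [0.4737, 0.1068, 0.123]
orientation: [-0.304, -3.116, 0.01]
ft_force: [-0.2, 0.5, -0.3]
grip_width: 0.081
grasp_force: 0.0
[321.6856366  208.31710257]
((320.2692565917969, 209.2736053466797), (76.22449493408203, 80.6512680053711), 90.45925903320312)
[[0.47851731 0.10737723 0.028     ]]
((324.79278564453125, 236.61888122558594), (21.410341262817383, 26.667673110961914), 91.5655746459961) [[0.47755339 0.11463341 0.028     ]] (array([0.48162852, 0.10682978, 0.01958194]), [np.float64(0.11973591645019908), np.float64(0.11973591645016544)])
(array([-0.49,  0.28, 10.51]), [array([-0.008, -0.01 ,  0.002]), array([ 0.015, -0.012, -3.14 ])])
```

```bash
python3 -m creep '[[-0.5,0.25,3,-0.008,-0.01,0.002],[-0.5,0.25,6,-0.008,-0.01,0.002],[-0.5,0.25,8.4,-0.008,-0.01,0.002],[-0.5,0.25,8.4,-0.008,-0.01,0.002],[-0.5,0.25,8.4,-0.008,-0.01,0.002],[-0.5,0.25,8.4,-0.008,-0.01,0.002]]' 1
python3 -c "
from h import *
print(togo([.4783,.108,.009],-.195+np.pi/2))"
```

```text
clock: 17.55
tcp_pos: [0.4798, 0.1078, 0.041]
orientation: [0.307, 3.123, 0.001]
ft_force: [0.5, -0.2, -0.4]
grip_width: 0.0853
grasp_force: 0.0
(array([ 0.16, -0.01,  3.2 ]), [array([ 0.001,  0.003, -0.001]), array([ 5.000e-03, -1.000e-03,  3.141e+00])])
```

```bash
python3 -m creep '[[0.1,0,1,0,0,0],[0.1,0,2,0,0,0],[0.1,0,2.8,0,0,0],[0.1,0,3.2,0,0,0],[0.1,0,3.2,0,0,0]]' && python3 -m creep '[[0,0,0,0,0,0],[0,0,0,0,0,0],[0,0,0,0,0,0],[0,0,0,0,0,0],[0,0,0,0,0,0],[0,0,0,0,0,0]]' 0.5 60
```

```text
clock: 18.05
tcp_pos: [0.4766, 0.1072, 0.0062]
orientation: [-0.309, -3.125, 0.001]
ft_force: [0.1, 0.2, -0.4]
grip_width: 0.0856
grasp_force: 0.0
clock: 18.65
tcp_pos: [0.4784, 0.1074, 0.0083]
orientation: [0.308, 3.124, 0.001]
ft_force: [-1.2, 0.2, 5.8]
grip_width: 0.0615
grasp_force: 65.9
```

```bash
python3 -m creep '[[0,0,-0.5,0,0,0],[0,0,-2,0,0,0],[0,0,-4,0,0,0],[0,0,-6,0,0,0],[0,0,-7,0,0,0],[0,0,-7,0,0,0]]'
python3 -c "
from h import *
print(togo([.437,-.264,.08],-.18+np.pi/2))"
```

```text
clock: 19.25
tcp_pos: [0.4789, 0.1075, 0.0791]
orientation: [0.308, 3.122, 0.001]
ft_force: [0.3, 0.7, -1.4]
grip_width: 0.0617
grasp_force: 65.5
(array([ -3.16, -37.26,  -0.12]), [array([ 0.001,  0.004, -0.017]), array([ 7.000e-03, -2.000e-03,  3.125e+00])])
```

```bash
python3 -m creep '[[-0.2,-2,0,0,0,0],[-0.5,-6,0,0,0,0],[-0.9,-10,0,0,0,0],[-1.2,-14,0,0,0,0],[-1.5,-18,0,0,0,0],[-1.9,-22,0,0,0,0],[-2.2,-26,0,0,0,0],[-2.5,-30,0,0,0,0],[-2.9,-34,0,0,0,0],[-3.2,-36.5,0,0,0,-0.01],[-3.2,-37.2,0,0,0,-0.01],[-3.2,-37.2,0,0,0,-0.01]]'
python3 - <<'E'
from h import *
W=read_camera("wrist");cv2.imwrite("pics/w8.png",W["frame"])
b=blobs(W,[50,120,80],[75,255,255],close=5)[0];h=cv2.convexHull(b)
for e in np.linspace(.005,.1,40):
    a=cv2.approxPolyDP(h,e*cv2.arcLength(h,True),True)
    if len(a)==4:break
p=onplane(W,a,.01);e=np.diff(np.r_[p,p[:1]],axis=0);print("tray",a.reshape(-1,2).tolist(),p.round(3),p.mean(0),np.linalg.norm(e,axis=1).round(3))
print(togo([.437,-.264,.0063],-.18+np.pi/2))
E
```

```text
clock: 20.45
tcp_pos: [0.4353, -0.2639, 0.0761]
orientation: [-0.296, -3.127, -0.002]
ft_force: [0.3, 0.3, -1.9]
grip_width: 0.0615
grasp_force: 65.7
tray [[411, 126], [402, 257], [223, 265], [209, 127]] [[ 0.39  -0.2    0.01 ]
 [ 0.473 -0.214  0.01 ]
 [ 0.457 -0.331  0.01 ]
 [ 0.368 -0.315  0.01 ]] [ 0.42211721 -0.26517547  0.01      ] [0.085 0.118 0.09  0.117]
(array([-0.17, -0.08,  6.99]), [array([ 0.001, -0.001, -0.008]), array([-1.000e-03, -2.000e-03,  3.134e+00])])
```

View pics/w8.png

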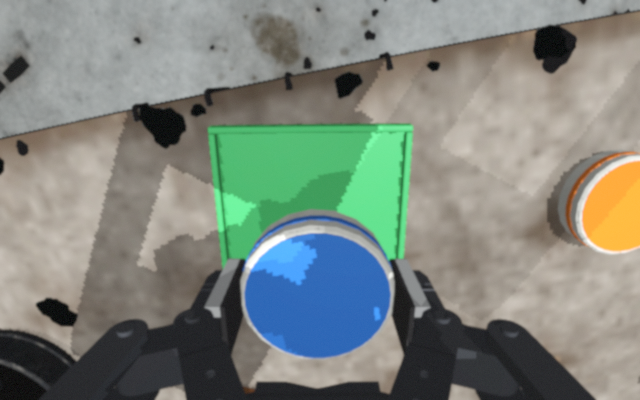

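The tray's near corners (209,127) and (411,126) put its centre at about (0.438,-0.267), and the pad is centred over it. Lowering.

```bash
python3 -m creep '[[-0.1,-0.2,2,0,0,0],[-0.1,-0.2,4,0,0,0],[-0.1,-0.2,5.5,0,0,0],[-0.1,-0.2,6.1,0,0,0],[-0.1,-0.2,6.1,0,0,0],[-0.1,-0.2,6.1,0,0,0]]';python3 -m creep '[[0,0,0.2,0,0,0],[0,0,0.4,0,0,0],[0,0,0.4,0,0,0],[0,0,0.4,0,0,0]]'
```

```text
clock: 21.1
tcp_pos: [0.4372, -0.2658, 0.0168]
orientation: [0.292, 3.127, -0.0]
ft_force: [0.0, 0.5, -1.7]
grip_width: 0.0616
grasp_force: 65.7
clock: 21.5
tcp_pos: [0.4369, -0.266, 0.0124]
orientation: [0.293, 3.127, -0.0]
ft_force: [-0.5, -0.3, -1.5]
grip_width: 0.0612
grasp_force: 65.7
```

```bash
python3 -m creep '[[0,0,0.2,0,0,0],[0,0,0.4,0,0,0],[0,0,0.5,0,0,0],[0,0,0.5,0,0,0],[0,0,0.5,0,0,0]]';python3 -m creep '[[0,0,0.1,0,0,0],[0,0,0.1,0,0,0],[0,0,0.1,0,0,0]]'
```

```text
clock: 22.0
tcp_pos: [0.4368, -0.2658, 0.0072]
orientation: [0.293, 3.127, 0.0]
ft_force: [0.1, 0.9, -1.6]
grip_width: 0.0614
grasp_force: 65.7
clock: 22.3
tcp_pos: [0.437, -0.266, 0.0064]
orientation: [0.293, 3.127, -0.0]
ft_force: [0.4, -0.1, -0.8]
grip_width: 0.0616
grasp_force: 65.7
```

```bash
python3 -m creep '[[0,0,0.05,0,0,0],[0,0,0.05,0,0,0],[0,0,0.05,0,0,0],[0,0,0.05,0,0,0],[0,0,-1,0,0,0],[0,0,-4,0,0,0],[0,0,-8,0,0,0],[0,0,-10,0,0,0],[0,0,-10,0,0,0]]' 0.9
python3 - <<'E'
from h import *
print(togo([.4605,-.0765,.11],-.195+np.pi/2))
W=read_camera("wrist");e=ell(W,[105,120,90],[125,255,255],None);print(e,onplane(W,[e[0]],.026))
E
```

```text
clock: 23.2
tcp_pos: [0.4392, -0.2677, 0.1114]
orientation: [0.292, 3.12, -0.007]
ft_force: [1.6, 0.3, 0.2]
grip_width: 0.0769
grasp_force: 0.0
(array([ 1.46, 19.19,  0.06]), [array([-0.003,  0.008,  0.008]), array([-0.013, -0.005, -3.133])])
((319.367919921875, 202.7196807861328), (79.75438690185547, 84.24727630615234), 90.15267181396484) [[ 0.43745429 -0.26618705  0.026     ]]
```

Blue pad is at (0.4375,-0.266), in the tray. Now the orange pad.

```bash
python3 -m creep '[[1.4,19.2,0,-0.003,0.008,0.008],[1.4,19.2,0,-0.003,0.008,0.008],[1.4,19.2,0,-0.003,0.008,0.008],[1.4,19.2,0,-0.003,0.008,0.008],[1.4,19.2,0,-0.003,0.008,0.008],[1.4,19.2,0,-0.003,0.008,0.008],[1.4,19.2,0,-0.003,0.008,0.008]]' 1
python3 - <<'E'
from h import *
W=read_camera("wrist");cv2.imwrite("pics/w9.png",W["frame"])
c0=proj(W,[[.4605,-.0765,.022]])[0];x,y=c0.astype(int)
e=ell(W,[5,120,110],[22,255,255],(x-80,y-80,x+80,y+80));print(c0,e)
p=onplane(W,[e[0]],.022)[0];print(p)
print(togo([.4605,-.0765,.02],-.195+np.pi/2))
E
```

```text
clock: 23.95
tcp_pos: [0.4581, -0.0753, 0.1056]
orientation: [-0.305, -3.119, -0.006]
ft_force: [-0.3, -0.8, -0.2]
grip_width: 0.0857
grasp_force: 0.0
[315.70328799 212.0026185 ] ((315.2928771972656, 210.35195922851562), (80.23236083984375, 85.36892700195312), 89.91443634033203)
[ 0.45927798 -0.07654158  0.022     ]
(array([-0.31, -0.07,  8.58]), [array([ 0.003, -0.008, -0.001]), array([-0.013, -0.005,  3.141])])
```

```bash
python3 -m creep '[[-0.2,-0.1,3,0.003,-0.008,0],[-0.2,-0.1,6,0.003,-0.008,0],[-0.2,-0.1,7.8,0.003,-0.008,0],[-0.2,-0.1,8.5,0.003,-0.008,0],[-0.2,-0.1,8.5,0.003,-0.008,0],[-0.2,-0.1,8.5,0.003,-0.008,0],[-0.2,-0.1,8.5,0.003,-0.008,0]]'
python3 -c "
from h import *
print(togo([.46,-.0765,.004],-.195+np.pi/2))"
```

```text
clock: 24.7
tcp_pos: [0.461, -0.0762, 0.0226]
orientation: [0.306, 3.123, -0.001]
ft_force: [-0.4, 0.2, 0.4]
grip_width: 0.0856
grasp_force: 0.0
(array([ 0.1 , -0.05,  1.86]), [array([-0.   ,  0.003, -0.   ]), array([0.005, 0.   , 3.141])])
```

```bash
python3 -m creep '[[0.1,0,1,0,0,0],[0.1,0,1.5,0,0,0],[0.1,0,1.8,0,0,0],[0.1,0,1.8,0,0,0]]' && python3 -m creep '[[0,0,0,0,0,0],[0,0,0,0,0,0],[0,0,0,0,0,0],[0,0,0,0,0,0],[0,0,0,0,0,0],[0,0,0,0,0,0]]' 0.5 60 && python3 -m creep '[[0,0,-0.5,0,0,0],[0,0,-2,0,0,0],[0,0,-4,0,0,0],[0,0,-6,0,0,0],[0,0,-7,0,0,0],[0,0,-7,0,0,0]]'
python3 - <<'E'
from h import *
print(togo([.4778,.1087,.075],-.195+np.pi/2))
W=read_camera("wrist");e=ell(W,[5,120,110],[22,255,255],(220,200,420,380));o=get_obs();print(e,onplane(W,[e[0]],o["tcp_pos"][2]+.018),o["tcp_pos"])
E
```

```text
clock: 25.1
tcp_pos: [0.4582, -0.0751, 0.0025]
orientation: [-0.305, -3.126, -0.0]
ft_force: [-0.2, -0.2, -0.1]
grip_width: 0.0855
grasp_force: 0.0
clock: 25.7
tcp_pos: [0.4595, -0.0755, 0.0042]
orientation: [0.305, 3.125, -0.0]
ft_force: [-2.9, 1.1, 6.8]
grip_width: 0.0614
grasp_force: 65.3
clock: 26.3
tcp_pos: [0.4601, -0.0758, 0.0749]
orientation: [0.305, 3.123, -0.001]
ft_force: [-0.1, -0.0, -1.8]
grip_width: 0.0614
grasp_force: 65.6
(array([ 1.84, 18.44, -0.02]), [array([-0.   ,  0.004,  0.   ]), array([-0.007, -0.   , -3.141])])
((317.0503845214844, 292.24530029296875), (123.0184097290039, 143.36386108398438), 90.24252319335938) [[ 0.4603881  -0.07593167  0.09164405]] [ 0.45928152 -0.07553869  0.07364405]
```

```bash
python3 -m creep '[[0.1,1,0,0,0,0],[0.3,3.5,0,0,0,0],[0.7,7,0,0,0,0],[1.1,10.5,0,0,0,0],[1.4,14,0,0,0,0],[1.7,16.8,0,0,0,0],[1.8,18.1,0,0,0,0],[1.85,18.4,0,0,0,0],[1.85,18.4,2,0,0,0],[1.85,18.4,3.5,0,0,0],[1.85,18.4,3.5,0,0,0],[1.85,18.4,3.5,0,0,0]]'
python3 - <<'E'
from h import *
W=read_camera("wrist");cv2.imwrite("pics/w10.png",W["frame"])
print(togo([.4777,.1087,.0102],-.195+np.pi/2))
E
```

```text
clock: 27.55
tcp_pos: [0.4758, 0.1079, 0.0379]
orientation: [-0.307, -3.126, 0.001]
ft_force: [0.6, 0.1, -1.6]
grip_width: 0.0614
grasp_force: 65.6
(array([-0.1 ,  0.08,  2.85]), [array([-0.   ,  0.001, -0.001]), array([1.000e-03, 0.000e+00, 3.141e+00])])
```

View pics/w10.png

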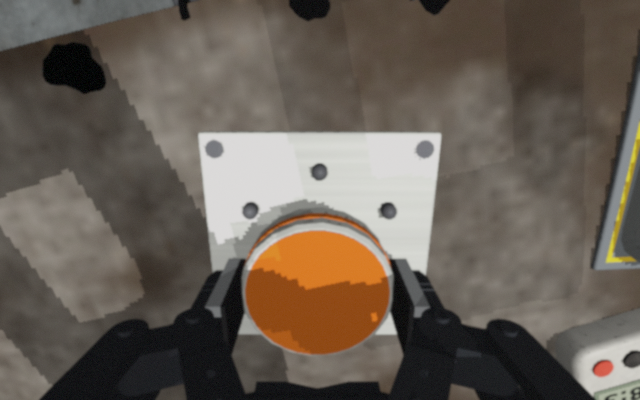

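The held orange pad (column 318) lines up with the front pin (319,172) and the plate's middle (320). Lowering in steps.

```bash
python3 -m creep '[[0,0,0,0,0,0],[0,0,0.8,0,0,0],[0,0,1.6,0,0,0],[0,0,1.6,0,0,0],[0,0,1.6,0,0,0]]'
python3 -c "
from h import *
print(togo([.4777,.1087,.0102],-.195+np.pi/2))"
```

```text
clock: 28.1
tcp_pos: [0.4758, 0.1087, 0.0217]
orientation: [-0.305, -3.126, 0.0]
ft_force: [-0.0, 0.2, -1.3]
grip_width: 0.0613
grasp_force: 65.6
(array([-0.19,  0.04,  1.15]), [array([-0., -0.,  0.]), array([ 1.000e-03, -0.000e+00, -3.141e+00])])
```

```bash
python3 -m creep '[[-0.12,0,0.3,0,0,0],[-0.12,0,0.6,0,0,0],[-0.12,0,0.9,0,0,0],[-0.12,0,0.9,0,0,0]]';python3 -m creep '[[0,0,0.1,0,0,0],[0,0,0.2,0,0,0],[0,0,0.2,0,0,0],[0,0,0.2,0,0,0]]'
```

```text
clock: 28.5
tcp_pos: [0.4771, 0.1084, 0.0127]
orientation: [-0.305, -3.127, 0.0]
ft_force: [-1.0, 0.5, -2.0]
grip_width: 0.0614
grasp_force: 65.6
clock: 28.9
tcp_pos: [0.4775, 0.1085, 0.0113]
orientation: [0.305, 3.126, 0.0]
ft_force: [-0.1, 0.2, -0.5]
grip_width: 0.0614
grasp_force: 65.6
```

```bash
python3 -m creep '[[0,0,0.1,0,0,0],[0,0,0.1,0,0,0],[0,0,0.1,0,0,0]]'; python3 -m creep '[[0,0,0,0,0,0],[0,0,0,0,0,0],[0,0,0,0,0,0],[0,0,0,0,0,0],[0,0,-1,0,0,0],[0,0,-4,0,0,0],[0,0,-8,0,0,0],[0,0,-10,0,0,0],[0,0,-10,0,0,0]]' 1
python3 - <<'E'
from h import *
W=read_camera("wrist");cv2.imwrite("pics/w11.png",W["frame"])
e=ell(W,[5,120,110],[22,255,255],(240,120,400,300));p=onplane(W,[e[0]],.028)[0];print(e,p)
S=read_camera("scene");c=proj(S,[[.4777,.1087,.028]])[0].astype(int)
es=ell(S,[5,120,130],[22,255,255],(c[0]-25,c[1]-20,c[0]+25,c[1]+20));print(tri(W,e[0],S,es[0]))
st=blobs(W,[0,0,150],[180,40,255],roi=(180,80,460,330),close=9)[0];h=cv2.convexHull(st)
for E in np.linspace(.01,.1,30):
    a=cv2.approxPolyDP(h,E*cv2.arcLength(h,True),True)
    if len(a)==4:break
q=onplane(W,a,.006);print("station",a.reshape(-1,2).tolist(),q.mean(0))
print(togo([.4765,.2978,.13],-.175+np.pi/2))
E
```

```text
clock: 29.2
tcp_pos: [0.4776, 0.1085, 0.0103]
orientation: [0.305, 3.126, 0.0]
ft_force: [0.9, -0.0, -1.1]
grip_width: 0.0611
grasp_force: 65.7
clock: 30.1
tcp_pos: [0.4805, 0.1089, 0.1153]
orientation: [0.305, 3.118, 0.003]
ft_force: [-0.3, 0.6, 0.3]
grip_width: 0.0853
grasp_force: 0.0
((315.2852783203125, 201.27377319335938), (79.90101623535156, 84.59735107421875), 88.81420135498047) [0.47791203 0.10830213 0.028     ]
(array([0.48114905, 0.10776787, 0.01975447]), [np.float64(0.3426414407068677), np.float64(0.34264144070697317)])
station [[402, 110], [390, 262], [241, 260], [229, 109]] [0.4774879 0.1085917 0.006    ]
(array([ 3.79, 18.54, -1.89]), [array([ 0.001,  0.002, -0.02 ]), array([ 4.000e-03, -1.000e-03,  3.122e+00])])
```

Orange pad is at (0.4779,0.1083), with the station at (0.4775,0.1086), and the apparent height matches the blue pad's earlier. Next, the bar.

```bash
python3 -m creep '[[3.8,18.5,-1.9,0,0,-0.02],[3.8,18.5,-1.9,0,0,-0.02],[3.8,18.5,-1.9,0,0,-0.02],[3.8,18.5,-1.9,0,0,-0.02],[3.8,18.5,-1.9,0,0,-0.02],[3.8,18.5,-1.9,0,0,-0.02],[3.8,18.5,-1.9,0,0,-0.02]]'
cat >> h.py <<'E'
def hole(c,p):
    g=cv2.cvtColor(c["frame"],cv2.COLOR_BGR2GRAY);x,y=[int(round(v)) for v in p]
    w=255-g[y-9:y+10,x-9:x+10].astype(float);w=np.clip(w-w.max()+50,0,None);Y,X=np.mgrid[y-9:y+10,x-9:x+10];return ((w*X).sum()/w.sum(),(w*Y).sum()/w.sum())
def bar(c,X,yaw,z):
    u=np.array([np.cos(yaw),np.sin(yaw),0])*.034;C=np.array([*X,z]);q=proj(c,[C-u,C+u]);hs=[hole(c,p) for p in q]
    e=onplane(c,hs,z);d=e[1]-e[0];return hs,e.mean(0),np.linalg.norm(d),np.arctan2(d[1],d[0])
E
python3 - <<'E'
from h import *
W=read_camera("wrist");cv2.imwrite("pics/w12.png",W["frame"])
b=bar(W,(.4765,.2978),-.175,.020);print(b)
print(togo([.4765,.2978,.02],b[3]+np.pi/2))
e=ell(W,[14,55,90],[32,255,255],(340,50,500,240));print("weight",e)
E
```

```text
clock: 30.9
tcp_pos: [0.4751, 0.2961, 0.1277]
orientation: [-0.275, -3.128, 0.003]
ft_force: [-0.3, -0.2, -0.2]
grip_width: 0.0856
grasp_force: 0.0
([(np.float64(320.12526619065517), np.float64(152.09795816109232)), (np.float64(320.2948979591837), np.float64(239.09857142857143))], array([0.47624323, 0.29808228, 0.02      ]), np.float64(0.06774918830803967), np.float64(-0.16924672375889183))
(array([-0.08,  0.22, 10.81]), [array([-0.001, -0.001, -0.007]), array([-1.000e-03,  2.000e-03,  3.135e+00])])
weight ((421.3725280761719, 94.60938262939453), (166.29205322265625, 287.34149169921875), 178.0652618408203)
```

```bash
python3 -m creep '[[0,0.15,3,0,0,0],[0,0.15,6.5,0,0,0],[0,0.15,9.5,0,0,0],[0,0.15,11,0,0,0],[0,0.15,11,0,0,0],[0,0.15,11,0,0,0],[0,0.15,11,0,0,0]]'
python3 -c "
from h import *
print(togo([.4763,.298,.0066],-.172+np.pi/2))"
```

```text
clock: 31.65
tcp_pos: [0.4779, 0.2993, 0.0214]
orientation: [0.274, 3.126, 0.003]
ft_force: [0.9, 0.4, -0.1]
grip_width: 0.0853
grasp_force: 0.0
(array([ 0.14, -0.16,  1.48]), [array([ 0.002,  0.003, -0.003]), array([ 5.000e-03, -3.000e-03,  3.138e+00])])
```

```bash
python3 -m creep '[[0.1,-0.1,0.8,0,0,0],[0.1,-0.1,1.4,0,0,0],[0.1,-0.1,1.4,0,0,0],[0.1,-0.1,1.4,0,0,0],[0.1,-0.1,1.4,0,0,0]]' && python3 -m creep '[[0,0,0,0,0,0],[0,0,0,0,0,0],[0,0,0,0,0,0],[0,0,0,0,0,0],[0,0,0,0,0,0],[0,0,0,0,0,0],[0,0,0,0,0,0]]' 0.2 70 && python3 -m creep '[[0,0,-0.5,0,0,0],[0,0,-2,0,0,0],[0,0,-4,0,0,0],[0,0,-6,0,0,0],[0,0,-8,0,0,0],[0,0,-8,0,0,0],[0,0,-8,0,0,0]]'
python3 - <<'E'
from h import *
W=read_camera("wrist");cv2.imwrite("pics/w13.png",W["frame"])
o=get_obs();print(togo([.4779,.1083,.085],-.195+np.pi/2))
E
```

```text
clock: 32.15
tcp_pos: [0.4752, 0.2981, 0.0054]
orientation: [0.274, 3.129, 0.0]
ft_force: [1.3, -0.8, 1.2]
grip_width: 0.0854
grasp_force: 0.0
clock: 32.85
tcp_pos: [0.4755, 0.2982, 0.0057]
orientation: [0.274, 3.128, 0.001]
ft_force: [-0.3, 0.1, 5.1]
grip_width: 0.0361
grasp_force: 72.1
clock: 33.55
tcp_pos: [0.4753, 0.2981, 0.0856]
orientation: [0.274, 3.128, 0.001]
ft_force: [0.7, 0.0, -3.1]
grip_width: 0.0363
grasp_force: 71.5
(array([ -3.63, -18.59,  -0.04]), [array([-0.001,  0.   ,  0.02 ]), array([-0.000e+00, -1.000e-03, -3.121e+00])])
```

```bash
python3 -m creep '[[-0.2,-1,0,0,0,0],[-0.7,-3.5,0,0,0,0.005],[-1.3,-7,0,0,0,0.01],[-2,-10.5,0,0,0,0.015],[-2.7,-14,0,0,0,0.02],[-3.2,-16.8,0,0,0,0.02],[-3.5,-18.2,0,0,0,0.02],[-3.55,-18.6,0,0,0,0.02],[-3.55,-18.6,2.5,0,0,0.02],[-3.55,-18.6,4.3,0,0,0.02],[-3.55,-18.6,4.8,0,0,0.02],[-3.55,-18.6,4.8,0,0,0.02]]'; python3 -m creep '[[0,0,0,0,0,0],[0,0,0,0,0,0]]'
python3 -c "
from h import *
print(togo([.4771,.1084,.0297],-.195+np.pi/2))"
```

```text
clock: 34.8
tcp_pos: [0.4766, 0.1092, 0.0362]
orientation: [-0.304, -3.125, 0.001]
ft_force: [0.3, 0.0, -2.0]
grip_width: 0.0362
grasp_force: 71.3
clock: 35.0
tcp_pos: [0.4787, 0.1091, 0.0384]
orientation: [0.305, 3.124, 0.001]
ft_force: [0.0, 0.3, -2.8]
grip_width: 0.036
grasp_force: 71.3
(array([ 0.14, -0.1 ,  0.87]), [array([0.001, 0.003, 0.001]), array([-4.000e-03,  1.000e-03, -3.141e+00])])
```

```bash
python3 -m creep '[[0.05,-0.05,0.3,0,0,0],[0.05,-0.05,0.6,0,0,0],[0.05,-0.05,0.6,0,0,0],[0.05,-0.05,0.6,0,0,0]]'; python3 -m creep '[[0,0,0.1,0,0,0],[0,0,0.15,0,0,0],[0,0,0.15,0,0,0],[0,0,0.15,0,0,0]]'
```

```text
clock: 35.4
tcp_pos: [0.477, 0.1082, 0.0311]
orientation: [0.306, 3.126, -0.0]
ft_force: [0.7, 0.4, -2.7]
grip_width: 0.0363
grasp_force: 71.3
clock: 35.8
tcp_pos: [0.4771, 0.1082, 0.0298]
orientation: [0.305, 3.126, -0.0]
ft_force: [-0.6, -0.8, -2.8]
grip_width: 0.0364
grasp_force: 71.3
```

```bash
python3 -m creep '[[0,0,0.07,0,0,0],[0,0,0.1,0,0,0],[0,0,0.1,0,0,0]]'
```

```text
clock: 36.1
tcp_pos: [0.4772, 0.1082, 0.0297]
orientation: [0.305, 3.126, -0.0]
ft_force: [-5.7, -1.6, 9.1]
grip_width: 0.0362
grasp_force: 72.7
```

Contact. Releasing, rising and checking.

```bash
python3 -m creep '[[0,0,0,0,0,0],[0,0,0,0,0,0],[0,0,0,0,0,0],[0,0,0,0,0,0],[0,0,0,0,0,0],[0,0,-1,0,0,0],[0,0,-4,0,0,0],[0,0,-8,0,0,0],[0,0,-10,0,0,0],[0,0,-10,0,0,0]]' 1
python3 - <<'E'
from h import *
W=read_camera("wrist");cv2.imwrite("pics/w14.png",W["frame"])
print(bar(W,(.4779,.1083),-.195,.044))
e=blobs(W,[5,120,110],[22,255,255],n=2,roi=(240,120,400,300),close=3)
h=cv2.convexHull(np.vstack(e));p=onplane(W,h.reshape(-1,2),.028)[:,:2]*1000
A=np.c_[2*p,np.ones(len(p))];s=np.linalg.lstsq(A,(p**2).sum(1),rcond=None)[0];print("orange circ",s[:2],np.sqrt(s[2]+s[0]**2+s[1]**2))
print(togo([.4245,.372,.15],-.17),togo([.4245,.372,.15],-.195+np.pi/2),get_obs()["joint_positions"].round(2))
E
```

```text
clock: 37.1
tcp_pos: [0.48, 0.1086, 0.1337]
orientation: [0.305, 3.118, 0.003]
ft_force: [0.0, 0.3, 0.4]
grip_width: 0.0854
grasp_force: 0.0
([(np.float64(316.4548391104485), np.float64(152.53807926450492)), (np.float64(314.19300456908775), np.float64(245.94249251614937))], array([0.4783702 , 0.10787533, 0.044     ]), np.float64(0.06824384573682696), np.float64(-0.21801540522086435))
orange circ [478.89077837 108.04752819] 28.746459581236273
(array([10.41, 24.81, -1.88]), [array([0.005, 0.003, 1.546]), array([-0.003,  0.005, -1.596])]) (array([10.41, 24.81, -1.88]), [array([0.002, 0.005, 0.   ]), array([-8.000e-03,  2.000e-03, -3.141e+00])]) [ 0.12 -0.1   1.91 -0.    1.33 -1.26]
```

View pics/w14.png

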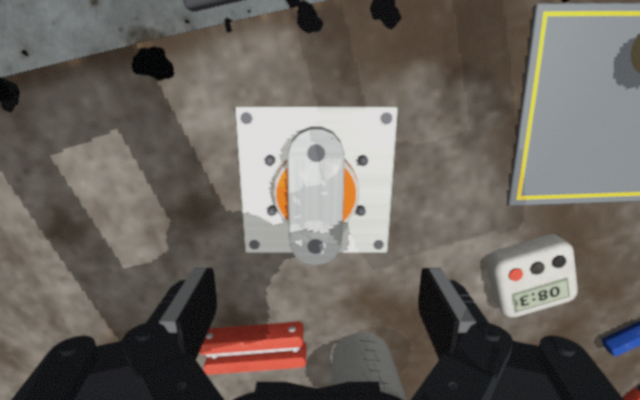

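The bar (316,199) lies centred on the orange pad: bar (0.4784,0.1079), pad (0.4789,0.1080). Now the weight.

```bash
python3 -m creep '[[10.4,24.8,-1.9,0.002,0.005,0],[10.4,24.8,-1.9,0.002,0.005,0],[10.4,24.8,-1.9,0.002,0.005,0],[10.4,24.8,-1.9,0.002,0.005,0],[10.4,24.8,-1.9,0.002,0.005,0],[10.4,24.8,-1.9,0.002,0.005,0],[10.4,24.8,-1.9,0.002,0.005,0],[10.4,24.8,-1.9,0.002,0.005,0],[10.4,24.8,-1.9,0.002,0.005,0]]'
python3 - <<'E'
from h import *
W=read_camera("wrist");cv2.imwrite("pics/w15.png",W["frame"])
print(togo([.4245,.372,.0227],-.195+np.pi/2))
q=proj(W,[[.4245,.372,.07],[.4245,.372,.054]]);print(q)
x,y=q[0].astype(int);b=blobs(W,[14,55,90],[32,255,255],roi=(x-60,y-80,x+60,y+60));h=b[0].reshape(-1,2)
# lowest part of silhouette = knob circle; fit over bottom rows
print(cv2.boundingRect(b[0]));bot=h[h[:,1]>h[:,1].max()-14];e=cv2.minEnclosingCircle(bot);print(e, onplane(W,[e[0]],.07))
cv2.imwrite("pics/w15c.png",cv2.resize(W["frame"][y-90:y+70,x-80:x+80],None,fx=3,fy=3))
E
```

```text
clock: 38.05
tcp_pos: [0.4229, 0.3703, 0.1467]
orientation: [-0.306, -3.121, 0.005]
ft_force: [-0.3, -0.2, 0.1]
grip_width: 0.0852
grasp_force: 0.0
(array([-0.16,  0.24, 12.43]), [array([-0.003, -0.005, -0.001]), array([-0.008,  0.005,  3.14 ])])
[[320.60724095 213.43043093]
 [320.46122868 205.31873532]]
(343, 133, 37, 140)
((369.5, 264.0), 10.735555648803711) [[0.46773968 0.39809026 0.07      ]]
```

View pics/w15c.png

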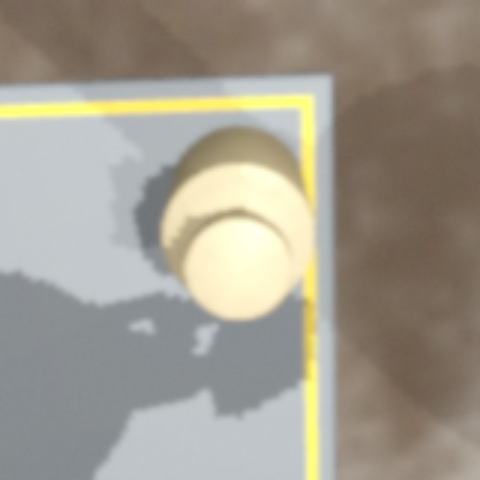

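The knob is at crop (238,268), full image (319,212), against a predicted (320.6,213.4), so the weight stands where expected. Descending.

```bash
python3 -m creep '[[-0.05,0.1,3,-0.003,-0.005,0],[-0.05,0.1,6.5,-0.003,-0.005,0],[-0.05,0.1,9.5,-0.003,-0.005,0],[-0.05,0.1,11.2,-0.003,-0.005,0],[-0.05,0.1,11.6,-0.003,-0.005,0],[-0.05,0.1,11.6,-0.003,-0.005,0],[-0.05,0.1,11.6,-0.003,-0.005,0],[-0.05,0.1,11.6,-0.003,-0.005,0]]'
python3 -c "
from h import *
print(togo([.4245,.372,.0237],-.195+np.pi/2))"
```

```text
clock: 38.9
tcp_pos: [0.4244, 0.373, 0.0335]
orientation: [0.306, 3.124, 0.005]
ft_force: [0.5, 0.4, 0.8]
grip_width: 0.0856
grasp_force: 0.0
(array([-0.03, -0.1 ,  0.98]), [array([ 0.003,  0.003, -0.   ]), array([ 0.004, -0.005,  3.141])])
```

```bash
python3 -m creep '[[0,-0.05,0.5,0.003,0.003,0],[0,-0.05,0.95,0.003,0.003,0],[0,-0.05,0.95,0.003,0.003,0],[0,-0.05,0.95,0.003,0.003,0]]' && python3 -m creep '[[0,0,0,0,0,0],[0,0,0,0,0,0],[0,0,0,0,0,0],[0,0,0,0,0,0],[0,0,0,0,0,0],[0,0,0,0,0,0],[0,0,0,0,0,0],[0,0,0,0,0,0]]' 0.2 50 && python3 -m creep '[[0,0,-0.5,0,0,0],[0,0,-2,0,0,0],[0,0,-4,0,0,0],[0,0,-6,0,0,0],[0,0,-8,0,0,0],[0,0,-8,0,0,0],[0,0,-8,0,0,0]]'
python3 - <<'E'
from h import *
o=get_obs();print(togo([.4783,.1079,.105],-.195+np.pi/2))
E
```

```text
clock: 39.3
tcp_pos: [0.4228, 0.3719, 0.0219]
orientation: [-0.305, -3.124, 0.003]
ft_force: [0.7, -0.1, 0.6]
grip_width: 0.0854
grasp_force: 0.0
clock: 40.1
tcp_pos: [0.4233, 0.3721, 0.0226]
orientation: [-0.305, -3.125, 0.002]
ft_force: [-1.0, -0.9, 5.6]
grip_width: 0.0338
grasp_force: 50.6
clock: 40.8
tcp_pos: [0.4234, 0.3722, 0.1025]
orientation: [-0.305, -3.125, 0.002]
ft_force: [-0.2, 0.1, -5.3]
grip_width: 0.0336
grasp_force: 50.5
(array([-10.5 , -24.87,  -0.24]), [array([-0.001, -0.002,  0.   ]), array([ 2.000e-03, -2.000e-03, -3.141e+00])])
```

```bash
python3 -m creep '[[-0.5,-1.2,0,0,0,0],[-1.6,-3.7,0,0,0,0],[-2.8,-6.7,0,0,0,0],[-4.1,-9.7,0,0,0,0],[-5.4,-12.7,0,0,0,0],[-6.6,-15.7,0,0,0,0],[-7.9,-18.7,0,0,0,0],[-9.1,-21.7,0,0,0,0],[-10,-23.8,0,0,0,0],[-10.4,-24.8,0,0,0,0],[-10.4,-24.8,0,0,0,0],[-10.4,-24.8,0,0,0,0]]'; python3 -m creep '[[0,0,0.8,0,0,0],[0,0,1.8,0,0,0],[0,0,2.8,0,0,0],[0,0,3,0,0,0],[0,0,3,0,0,0],[0,0,3,0,0,0]]'
python3 - <<'E'
from h import *
o=get_obs();print(togo([.4772,.1079,.0626],-.195+np.pi/2))
W=read_camera("wrist");cv2.imwrite("pics/w16.png",W["frame"])
E
```

```text
clock: 42.0
tcp_pos: [0.4767, 0.1088, 0.1017]
orientation: [-0.306, -3.123, 0.002]
ft_force: [0.1, 0.5, -4.4]
grip_width: 0.0339
grasp_force: 50.8
clock: 42.6
tcp_pos: [0.4773, 0.1088, 0.0725]
orientation: [-0.305, -3.124, 0.003]
ft_force: [-0.7, 1.1, -4.2]
grip_width: 0.0336
grasp_force: 50.8
(array([-0.01, -0.08,  0.99]), [array([-0.002, -0.002,  0.   ]), array([ 3.000e-03, -3.000e-03, -3.141e+00])])
```

View pics/w16.png

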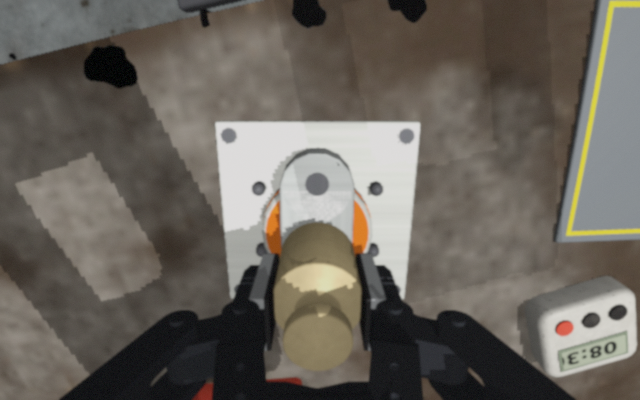

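The weight hangs upright, centred on the bar (column 318 against the bar's 317). Lowering to contact.

```bash
python3 -m creep '[[0,-0.08,0.3,0,0,0],[0,-0.08,0.6,0,0,0],[0,-0.08,0.8,0,0,0],[0,-0.08,0.8,0,0,0],[0,-0.08,0.8,0,0,0]]'; python3 -m creep '[[0,0,0.1,0,0,0],[0,0,0.15,0,0,0],[0,0,0.15,0,0,0],[0,0,0.15,0,0,0]]'
```

```text
clock: 43.15
tcp_pos: [0.477, 0.1078, 0.0644]
orientation: [-0.305, -3.124, 0.003]
ft_force: [0.7, -0.9, -4.6]
grip_width: 0.0341
grasp_force: 50.8
clock: 43.55
tcp_pos: [0.4771, 0.1078, 0.063]
orientation: [-0.305, -3.124, 0.003]
ft_force: [-0.2, -0.1, -4.8]
grip_width: 0.034
grasp_force: 50.8
```

```bash
python3 -m creep '[[0,0,0.05,0,0,0],[0,0,0.1,0,0,0],[0,0,0.1,0,0,0]]'
```

```text
clock: 43.85
tcp_pos: [0.4773, 0.1078, 0.0626]
orientation: [-0.305, -3.125, 0.003]
ft_force: [-2.4, -0.5, 4.2]
grip_width: 0.0337
grasp_force: 51.6
```

```bash
python3 -m creep '[[0,0,0,0,0,0],[0,0,0,0,0,0],[0,0,0,0,0,0],[0,0,0,0,0,0],[0,0,0,0,0,0],[0,0,-1,0,0,0],[0,0,-4,0,0,0],[0,0,-8,0,0,0],[0,0,-11,0,0,0],[0,0,-12,0,0,0],[0,0,-12,0,0,0],[0,0,-12,0,0,0]]' 1
python3 - <<'E'
from h import *
W=read_camera("wrist");T=read_camera("top");S=read_camera("scene")
f=W["frame"][90:290,200:440];s=S["frame"][185:285,275:375]
cv2.imwrite("pics/fin.png",np.hstack([cv2.resize(f,(400,333)),cv2.resize(s,(333,333))]))
print(proj(W,[[.4783,.1079,.11],[.4783,.1079,.094]]))
E
```

```text
clock: 45.05
tcp_pos: [0.4769, 0.1079, 0.181]
orientation: [-0.305, -3.123, 0.003]
ft_force: [-0.6, 0.5, -0.4]
grip_width: 0.0853
grasp_force: 0.0
[[317.81578747 216.59623485]
 [317.80870441 208.06811966]]
```

View pics/fin.png

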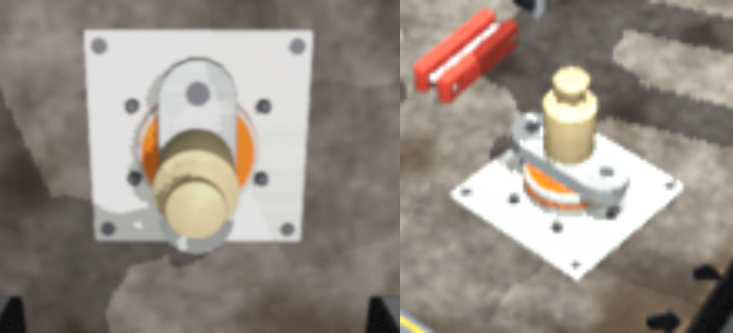

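The stack stands upright and centred: the knob is at (317.6,214.8) against a predicted (317.8,216.6). Handing in.

```bash
python3 -c "
from rig import *
print(finish_job())"
```

```text
the job is handed in; nothing more can be done
None
```

I handed the job in at about 45 s: the blue pad is in the green tray, and the orange pad is between the station's pins with the bar and the upright weight centred on it. My last pictures put the weight within about 2 mm of the bar's middle, the arm never went near the timer, beaker or hex keys, and the hand-in gave no verdict back.

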